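# Snap a storage-box lid shut by tracing its stud row

## Robot

A 6-joint arm with a two-finger parallel gripper is mounted at the origin on a cart in front of the work surface, level with it; the furniture and walls round the work are solid. World frame = base frame: x ahead of the robot, y to its left, z up, the work surface at z = 0. Lengths are in m, angles in rad, forces in N, time in s.
With the tool pointing down it reaches from about 0.35 to 0.85 m from the base axis. Payload 8.1 kg.
Tool frame: the origin (TCP) lies at the very end of the fingers, on their centre line; the grasp point (between the pads) lies 19 mm behind it; z points along the fingers, y is the line along which they close (so a half turn about z gives the same grasp; the last joint's range is limited). The gripper opens to 85 mm and grips with 20 to 120 N. Pads are 22 mm wide; open, the fingers measure 114 mm over their backs; the gripper's body (76 mm by 85 mm) begins 54 mm behind the grasp point. The pads swing forward as they close: fully open they stand 13 mm farther back than shut.
Start: joints at [-1.353, 0.13, 1.488, -0, 1.523, -0.085], TCP at [0.179, -0.573, 0.199] pointing down, gripper open.
Joint ranges: [-2.96, 2.96], [-0.89, 2.26], [0.02, 2.5], [-1.34, 4.48], [0, 2.73], [-2.66, 2.66]. Speed limits (rad/s): [2.39, 2.39, 2.79, 3.14, 3.14, 3.14].

## Interface

Orientations are given as a unit quaternion [x, y, z, w].
In Python, from station import manip, cams, workorder gives the robot as it stands.
- The arm moves only by the tool arm_command, never from a script. Its argument "deltas" is a list of rows, each an object with "slide": the shift along the tool's x, y, z each as a share of 0.04 m, from -1 to 1, a list of three; "delta_rot": the turn, a rotation vector about the tool's x, y, z each as a share of 6 degrees, from -1 to 1, a list of three; "fingers": the gripper's target within -1 to 1 (shut at 1, half-way at 0, fully open at -1). In form: [{"slide": [dx, dy, dz], "delta_rot": [ax, ay, az], "fingers": fingers}, ...]. A call has 1 to 5 rows; each row shifts and turns the commanded pose from where the row before left it, along the tool's axes as they then stand; what a row does not reach is not made up. A row lasts 1/8 s, in which the tool goes at most 62.5 mm and 10.7 degrees, less where a joint would pass 70% of its speed; a pose out of reach is approached as far as the arm can. A call with a number of a shift or a turn outside -1 to 1 is refused whole. A call with a gripper value outside its range is refused whole. The fingers move at their own pace and stop on an object; the grip force is fixed at half the most. Time passes only in rows, so rows that do not move let the fingers close. It gives the time, the measured TCP pose, the force and the opening at its end, in the units of the state.
- manip.sense(): the state, without advancing time (a new reading comes with each control period).
- cams.capture(name): name is "scene" or "side" or "wrist"; returns a dict with "image" (384x512x3 uint8, red, green, blue), "depth" (384x512 float32, m along the optical axis (not along the pixel's ray), 0 where there is no reading), "intrinsics" (3x3 intrinsics, pixels), "rvec" (rotation vector, rad) and "tvec" (3), from world to camera coordinates, as OpenCV has them; the wrist camera has in their place "hand_eye" (4x4, takes a point from camera to tool coordinates, whose origin is the TCP and whose axes are the flange's). Camera axes: x right, y down, z forward; pixel columns grow to the right and rows downward; lengths in m; the calibration is good to about 2 mm. A picture is of the moment at which its call begins: read the wrist's pose just before it.
- workorder.job_done(): hands the job in, once; it reports no verdict.
The state is a dict: "time_s": time; "joint_positions": joint angles; "joint_vel": joint speeds; "effort": joint torques, N m; "position": TCP position; "tool_rot": TCP orientation; "wrist_force": force on the tool from outside, world axes, zero at the start; "moment": the same for the moment, N m; "gripper_width": opening from 0.0 (shut) to 1.0 (fully open).
Only numpy, scipy, OpenCV 4.12 (cv2) and the standard library are available. Lean on these libraries where they do the work, as an engineer would, in place of code of your own. Each camera call takes 0.05 s, during which the arm holds its last target. There are 200 camera calls.

## Task

Snap the lid of the storage box shut: starting at the red stud, run your fingertips lightly along the row of raised yellow studs, round the corner to the last one, so that each in turn is pressed fully home, in a single pass and with the fingertips staying on or just above the row until the last is down. Only touch and press: do not lift the box or shift it about, and leave the cup on the lid and everything else where it stands. Finish clear of the box.

Things in the scene. Friction and masses are not known exactly. Their poses are not given: they have to be found in the camera images.
- box: white storage box with blue lid, loose, 3.5 kg, 150 mm (x) by 200 mm (y), lid surface 80 mm above the table. Origin: centre of the underside, z up; hinge on the +x edge. Six studs on the lid, 50 mm apart: 1 to 4 straight along the -x edge (1 at the +y end, 4 in the corner), 4 to 6 straight along the -y edge. Two grey studs on the +y edge are home already and fixed
- stud1_top (a point): middle of the top of the first stud, a red dome 38 mm across, with gentle flanks of about 22 degrees that fingertips can ride over; moves with the stud. Fully up it is 86.5 mm above the table (6.5 mm above the lid), fully home 82.5 mm (2.5 mm above the lid)
- stud1 (a joint): how far the first stud is pressed down, m: 0 up, 0.004 fully home; starts between 0 and 0.001. It takes about 2 N to move, has no spring and stays where it is left
- stud2_top (a point): middle of the top of the second stud, a yellow dome 38 mm across, with gentle flanks of about 22 degrees that fingertips can ride over; moves with the stud. Fully up it is 86.5 mm above the table (6.5 mm above the lid), fully home 82.5 mm (2.5 mm above the lid)
- stud2 (a joint): how far the second stud is pressed down, m: 0 up, 0.004 fully home; starts between 0 and 0.001. It takes about 2 N to move, has no spring and stays where it is left
- stud3_top (a point): middle of the top of the third stud, a yellow dome 38 mm across, with gentle flanks of about 22 degrees that fingertips can ride over; moves with the stud. Fully up it is 86.5 mm above the table (6.5 mm above the lid), fully home 82.5 mm (2.5 mm above the lid)
- stud3 (a joint): how far the third stud is pressed down, m: 0 up, 0.004 fully home; starts between 0 and 0.001. It takes about 2 N to move, has no spring and stays where it is left
- stud4_top (a point): middle of the top of the fourth (in the corner) stud, a yellow dome 38 mm across, with gentle flanks of about 22 degrees that fingertips can ride over; moves with the stud. Fully up it is 86.5 mm above the table (6.5 mm above the lid), fully home 82.5 mm (2.5 mm above the lid)
- stud4 (a joint): how far the fourth (in the corner) stud is pressed down, m: 0 up, 0.004 fully home; starts between 0 and 0.001. It takes about 2 N to move, has no spring and stays where it is left
- stud5_top (a point): middle of the top of the fifth stud, a yellow dome 38 mm across, with gentle flanks of about 22 degrees that fingertips can ride over; moves with the stud. Fully up it is 86.5 mm above the table (6.5 mm above the lid), fully home 82.5 mm (2.5 mm above the lid)
- stud5 (a joint): how far the fifth stud is pressed down, m: 0 up, 0.004 fully home; starts between 0 and 0.001. It takes about 2 N to move, has no spring and stays where it is left
- stud6_top (a point): middle of the top of the sixth and last stud, a yellow dome 38 mm across, with gentle flanks of about 22 degrees that fingertips can ride over; moves with the stud. Fully up it is 86.5 mm above the table (6.5 mm above the lid), fully home 82.5 mm (2.5 mm above the lid)
- stud6 (a joint): how far the sixth and last stud is pressed down, m: 0 up, 0.004 fully home; starts between 0 and 0.001. It takes about 2 N to move, has no spring and stays where it is left
- microwave_handle (a point): middle of the front of the upright bar handle on the shut microwave behind the box; the bar reaches from about 110 to 210 mm above the table. Fixed; keep the gripper clear of it
- cup: small tan portion cup with lid, 56 mm wide, 32 mm tall, standing loose on the lid near its middle; origin at the centre of its underside. To be left alone
- flour_shaker: flour shaker, white with a mottled cap, 67 mm wide, 110 mm tall; bystander on the table, origin at the centre of its underside
- red_tin: round red tin, 91 mm wide, 86 mm tall; bystander on the table, origin at the centre of its underside
- blue_tin: round blue tin, 68 mm wide, 87 mm tall; bystander on the table, origin at the centre of its underside
- timer: round white kitchen timer with a red bar on top, 62 mm wide, 40 mm tall; bystander on the table, origin at the centre of its underside
- notepad: red notepad, 150 x 103 x 12 mm, lying flat; bystander on the table, origin at the centre of its underside

How it is judged:
By the outcome, as a careful person would: the job done as asked, in the order asked, and still so for the second after the job is handed in, with the robot touching nothing.
It also fails if it takes over 50 s, if anything falls off the work surface, if the arm or the gripper's body presses on something with over 40 N, if the wrist force passes 120 N, or if a joint passes its speed limit or range.

## Working session

There is one attempt and no reset: what is moved stays moved. The work goes in short steps, Python scripts to look and compute and a tool call to move; the robot and the scene stay as the last step left them, time stands still between calls to the robot, and variables do not carry over. Pictures are saved under pics/ and viewed, on a budget of 10 in all, crops included, one or two more only if the job needs it, and the job is handed in when it is done.

Besides the shell and the picture viewer there is one more tool, called after "Request:" by a JSON object that holds its "fn" and its "kwargs", one argument or row to a line. arm_command: Moves the arm, as the interface text tells. Shift numbers are shares of 0.04 m and turn numbers shares of 6 degrees, none past 1 either way. Its arguments: {"type":"object","properties":{"deltas":{"type":"array"}},"required":["deltas"]}

```bash
ls; mkdir -p pics
cat > h.py <<'E'
import numpy as np, cv2
from station import manip, cams, workorder
from scipy.spatial.transform import Rotation as R
def world(c):
    "camera->world R,t"
    Rm=cv2.Rodrigues(np.array(c['rvec'],float))[0]; t=np.array(c['tvec'],float).ravel()
    return Rm.T, -Rm.T@t
def pts(c, u, v, Rc, tc):
    K=np.array(c['intrinsics']); d=c['depth'][v,u]
    p=np.stack([(u-K[0,2])/K[0,0]*d,(v-K[1,2])/K[1,1]*d,d],-1)
    return p@Rc.T+tc
def ray(c,u,v,z,Rc,tc):
    K=np.array(c['intrinsics']); d=Rc@np.array([(u-K[0,2])/K[0,0],(v-K[1,2])/K[1,1],1.])
    return tc+d*(z-tc[2])/d[2]
E
python3 - <<'E'
from h import *
s=manip.sense(); print(s)
for n in ('scene','side'):
    c=cams.capture(n); cv2.imwrite(f'pics/{n}0.png',c['image'][:,:,::-1]); np.save(f'{n}.npy',c,allow_pickle=True); print(n,world(c)[1])
a=[np.load(f'{n}.npy',allow_pickle=True).item()['image'][:,:,::-1] for n in('scene','side')]
cv2.imwrite('pics/both.png',cv2.resize(np.vstack(a),(512,768))[:, :])
E
```

```text
pics
{'time_s': 0.0, 'joint_positions': array([-1.35342865e+00,  1.31158737e-01,  1.48931331e+00,  4.41374634e-06,
        1.52300188e+00, -8.53737909e-02]), 'joint_vel': array([-0.00100865, -0.00182778, -0.00142691, -0.00133932, -0.00076814,
        0.00110089]), 'effort': array([ 1.13638635e-03, -5.69399250e+01, -5.00548482e+01, -1.18081466e-04,
        1.47816871e-02,  4.76972582e-05]), 'position': array([ 0.17878549, -0.57208874,  0.19792726]), 'tool_rot': array([ 9.88564888e-01,  1.50793162e-01, -5.98345175e-05, -9.38732467e-04]), 'wrist_force': array([-0.31994847, -0.58727343, -0.06272777]), 'moment': array([0.01468145, 0.02615929, 0.00899746]), 'gripper_width': 1.0040269938931767}
scene [-0.80414724  0.58732273  0.94425873]
side [ 0.2608092  -1.36248297  0.70096348]
```

View pics/scene0.png

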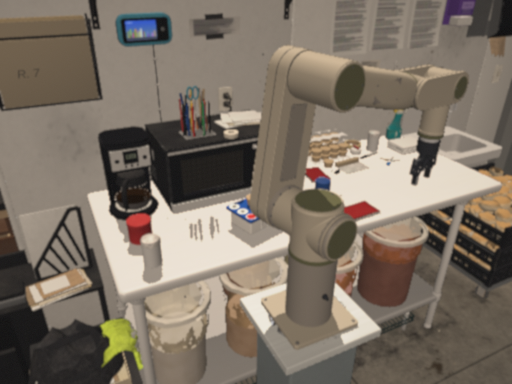

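View pics/side0.png

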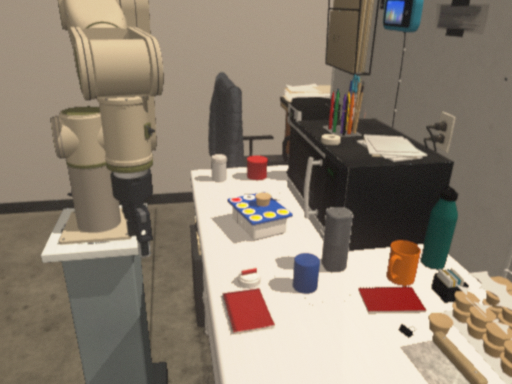

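The scene view shows the box partly hidden behind the arm at about (250,215). The side view shows it clearly: blue lid at about (258,208), red stud at (236,200), cup at (263,199), microwave handle bar at (312,185) and flour shaker at (219,167).

Run:
```python
from h import *
c=np.load('side.npy',allow_pickle=True).item(); Rc,tc=world(c)
im=c['image']; hsv=cv2.cvtColor(im,cv2.COLOR_RGB2HSV)
def blobs(name,m,z,roi=(215,300,185,240),amin=8):
    k=np.zeros_like(m); x0,x1,y0,y1=roi; k[y0:y1,x0:x1]=m[y0:y1,x0:x1]
    n,l,st,ce=cv2.connectedComponentsWithStats(k.astype(np.uint8))
    for i in range(1,n):
        if st[i,4]<amin: continue
        v,u=np.where(l==i); p=pts(c,u,v,Rc,tc)
        print(name,ce[i].round(1),st[i,4],'ray',ray(c,*ce[i],z,Rc,tc).round(4),'depth',np.median(p,0).round(4))
H,S,V=[hsv[...,i].astype(int) for i in range(3)]
blobs('yel',(H>20)&(H<36)&(S>90)&(V>120),.084)
blobs('red',((H<8)|(H>172))&(S>120)&(V>80),.084)
blobs('tan',(H>8)&(H<20)&(S>60),.112)
m=(H>105)&(H<130)&(S>120); k=np.zeros_like(m);k[185:240,215:300]=m[185:240,215:300]
v,u=np.where(k); p=pts(c,u,v,Rc,tc); print('lid z',np.percentile(p[:,2],[5,50,95]).round(4), cv2.minAreaRect((p[:,:2]*1000).astype(np.float32)))
# handle: points in world x>.6, z .1...25 near (312,185)
v,u=np.mgrid[155:220:6,306:322:2].reshape(2,-1); p=pts(c,u,v,Rc,tc)
for a,b,q in zip(u,v,p):
    if a in(308,310,312,314) and b%4==1: print(a,b,q.round(3))
s=manip.sense();
```

```text
yel [241.9 205. ] 32 ray [ 0.4737 -0.0891  0.084 ] depth [ 0.4746 -0.0833  0.08  ]
yel [248.5 210.8] 38 ray [ 0.4878 -0.1359  0.084 ] depth [ 0.4887 -0.1304  0.0806]
yel [282.6 211.5] 35 ray [ 0.5963 -0.1573  0.084 ] depth [ 0.5977 -0.1518  0.0801]
yel [269.2 214.2] 43 ray [ 0.549  -0.1696  0.084 ] depth [ 0.5505 -0.1657  0.0807]
yel [255.3 217.2] 40 ray [ 0.501  -0.1834  0.084 ] depth [ 0.5028 -0.1803  0.0804]
red [235.7 199. ] 21 ray [ 0.4603 -0.0394  0.084 ] depth [ 0.4609 -0.034   0.081 ]
tan [262.8 198.4] 158 ray [ 0.5404 -0.1077  0.112 ] depth [ 0.544  -0.0944  0.1076]
lid z [0.0744 0.0775 0.08  ] ((534.00048828125, -111.9159927368164), (146.3892822265625, 168.22970581054688), 13.200668334960938)
308 161 [ 0.666 -0.17   0.259]
310 161 [ 0.671 -0.173  0.259]
312 161 [ 0.678 -0.172  0.259]
314 161 [ 0.731 -0.04   0.209]
308 173 [ 0.667 -0.175  0.221]
310 173 [ 0.675 -0.17   0.218]
312 173 [ 0.731 -0.031  0.162]
314 173 [ 0.73  -0.054  0.17 ]
308 185 [ 0.672 -0.17   0.178]
310 185 [ 0.732 -0.018  0.11 ]
312 185 [ 0.733 -0.036  0.118]
314 185 [ 0.708 -0.123  0.156]
308 197 [ 0.712 -0.063  0.085]
310 197 [ 0.718 -0.066  0.086]
312 197 [ 0.726 -0.065  0.085]
314 197 [ 0.707 -0.136  0.119]
308 209 [ 0.707 -0.087  0.051]
310 209 [ 0.709 -0.101  0.057]
312 209 [ 0.709 -0.122  0.068]
314 209 [ 0.709 -0.141  0.077]
```

Run:
```python
from h import *
c=cams.capture('wrist'); print(np.round(c['hand_eye'],3)); print(c['intrinsics'])
s=np.load('side.npy',allow_pickle=True).item(); Rc,tc=world(s)
cv2.imwrite('pics/crop1.png',cv2.resize(s['image'][140:250,190:340,::-1],None,fx=5,fy=5,interpolation=cv2.INTER_CUBIC))
for v in range(152,236,6):
    u=np.arange(300,322); p=pts(s,u,np.full_like(u,v),Rc,tc); i=np.argmin(s['depth'][v,u]+9*(s['depth'][v,u]==0)); print(v,u[i],p[i].round(3),s['image'][v,u[i]])
```

```text
[[ 0.    -0.958 -0.288  0.073]
 [ 1.     0.     0.     0.   ]
 [-0.    -0.288  0.958 -0.175]
 [ 0.     0.     0.     1.   ]]
[[302.12675825   0.         252.00049532]
 [  0.         302.12675825 195.09971163]
 [  0.           0.           1.        ]]
152 321 [ 0.707 -0.167  0.285] [99 91 82]
158 309 [ 0.667 -0.173  0.269] [135 125 111]
164 313 [ 0.681 -0.176  0.25 ] [120 110  98]
170 307 [ 0.664 -0.173  0.23 ] [131 119 109]
176 307 [ 0.665 -0.173  0.21 ] [145 135 122]
182 321 [ 0.707 -0.188  0.193] [35 30 28]
188 321 [ 0.708 -0.19   0.174] [38 35 32]
194 321 [ 0.708 -0.196  0.156] [38 35 31]
200 321 [ 0.709 -0.197  0.135] [42 33 32]
206 321 [ 0.706 -0.21   0.121] [41 35 35]
212 321 [ 0.706 -0.214  0.101] [45 39 38]
218 321 [ 0.707 -0.217  0.082] [47 38 37]
224 321 [ 0.708 -0.219  0.061] [112 104  92]
230 320 [ 0.703 -0.228  0.044] [146 135 121]
```

View pics/crop1.png

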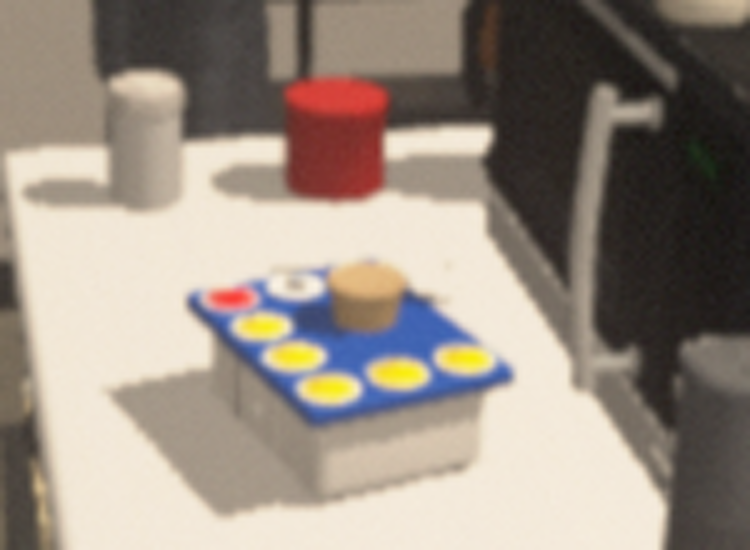

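The crop shows the box with studs 1–4 down the left edge and 5–6 along the near edge, the last next to the lid corner. The handle bar runs from (605,90) to (590,385) in the crop. That puts it at about x 0.665, y -0.173, up to about z 0.27. I'll turn the wrist camera to the +y side, away from the handle, while travelling.

Run:
```python
from h import *
s=manip.sense(); q=R.from_quat(s['tool_rot']).as_matrix()
a=np.arctan2(q[1,0],q[0,0]); d=(np.array([.49,-.10])-s['position'][:2])/15
for k in range(15):
    print(k, (np.array([np.cos(a)*d[0]+np.sin(a)*d[1], np.sin(a)*d[0]-np.cos(a)*d[1]])/.04).round(2), np.degrees(a).round(1)); a+=np.radians(6)
```

```text
0 [ 0.73 -0.6 ] 17.4
1 [ 0.79 -0.52] 23.4
2 [ 0.84 -0.43] 29.4
3 [ 0.88 -0.34] 35.4
4 [ 0.91 -0.25] 41.4
5 [ 0.93 -0.15] 47.4
6 [ 0.94 -0.05] 53.4
7 [0.94 0.04] 59.4
8 [0.93 0.14] 65.4
9 [0.91 0.24] 71.4
10 [0.88 0.33] 77.4
11 [0.84 0.42] 83.4
12 [0.79 0.51] 89.4
13 [0.74 0.59] 95.4
14 [0.67 0.66] 101.4
```

Request:
{"fn": "arm_command", "kwargs": {
  "deltas": [
    {"slide": [0.73, -0.6, 0], "delta_rot": [0, 0, -1], "fingers": 1},
    {"slide": [0.79, -0.52, 0], "delta_rot": [0, 0, -1], "fingers": 1},
    {"slide": [0.84, -0.43, 0], "delta_rot": [0, 0, -1], "fingers": 1},
    {"slide": [0.88, -0.34, 0], "delta_rot": [0, 0, -1], "fingers": 1},
    {"slide": [0.91, -0.25, 0], "delta_rot": [0, 0, -1], "fingers": 1}
  ]
}}

```text
time_s: 0.78
position: [0.2833, -0.4137, 0.1986]
tool_rot: [0.915, 0.403, 0.0, -0.0]
wrist_force: [0.8, -0.3, -0.9]
gripper_width: 0.003
```

Request:
{"fn": "arm_command", "kwargs": {
  "deltas": [
    {"slide": [0.93, -0.15, 0], "delta_rot": [0, 0, -1], "fingers": 1},
    {"slide": [0.94, -0.05, 0], "delta_rot": [0, 0, -1], "fingers": 1},
    {"slide": [0.94, 0.04, 0], "delta_rot": [0, 0, -1], "fingers": 1},
    {"slide": [0.93, 0.14, 0], "delta_rot": [0, 0, -1], "fingers": 1},
    {"slide": [0.91, 0.24, 0], "delta_rot": [0, 0, -1], "fingers": 1}
  ]
}}

```text
time_s: 1.4
position: [0.3867, -0.2566, 0.1988]
tool_rot: [0.78, 0.626, -0.0, -0.0]
wrist_force: [0.6, -1.0, 0.2]
gripper_width: 0.003
```

Request:
{"fn": "arm_command", "kwargs": {
  "deltas": [
    {"slide": [0.88, 0.33, 0], "delta_rot": [0, 0, -1], "fingers": 1},
    {"slide": [0.84, 0.42, 0], "delta_rot": [0, 0, -1], "fingers": 1},
    {"slide": [0.79, 0.51, 0], "delta_rot": [0, 0, -1], "fingers": 1},
    {"slide": [0.74, 0.59, 0], "delta_rot": [0, 0, -1], "fingers": 1},
    {"slide": [0.67, 0.66, 0], "delta_rot": [0, 0, -0.7], "fingers": 1}
  ]
}}

```text
time_s: 2.02
position: [0.49, -0.0992, 0.1987]
tool_rot: [0.604, 0.797, -0.0, -0.0]
wrist_force: [0.6, 0.8, 0.2]
gripper_width: 0.001
```

Request:
{"fn": "arm_command", "kwargs": {
  "deltas": [
    {"slide": [0, 0, 0], "delta_rot": [0, 0, 0], "fingers": 1},
    {"slide": [0, 0, 0], "delta_rot": [0, 0, 0], "fingers": 1}
  ]
}}

```text
time_s: 2.28
position: [0.4893, -0.1005, 0.1987]
tool_rot: [0.605, 0.796, -0.0, -0.0]
wrist_force: [-0.0, -0.6, 0.4]
gripper_width: 0.001
```

Run:
```python
from h import *
s=manip.sense(); c=cams.capture('wrist'); im=c['image']; cv2.imwrite('pics/w1.png',im[:,:,::-1])
print(s['position'],s['tool_rot'],s['wrist_force'],s['time_s'])
T=np.array(c['hand_eye']); Rt=R.from_quat(s['tool_rot']).as_matrix(); Rc=Rt@T[:3,:3]; tc=Rt@T[:3,3]+s['position']
H,S,V=[cv2.cvtColor(im,cv2.COLOR_RGB2HSV)[...,i].astype(int) for i in range(3)]
def blobs(name,m,z,amin=60):
    n,l,st,ce=cv2.connectedComponentsWithStats(m.astype(np.uint8))
    for i in range(1,n):
        if st[i,4]<amin: continue
        v,u=np.where(l==i); p=pts(c,u,v,Rc,tc)
        print(name,ce[i].round(1),st[i,4],'ray',ray(c,*ce[i],z,Rc,tc).round(4),'depth',np.median(p,0).round(4), p[:,2].max().round(4))
blobs('yel',(H>20)&(H<36)&(S>90)&(V>120),.085)
blobs('red',((H<8)|(H>172))&(S>120)&(V>80),.085)
blobs('tan',(H>8)&(H<20)&(S>60),.112,300)
```

```text
[ 0.48925306 -0.10053603  0.1986778 ] [ 6.05009907e-01  7.96217832e-01 -3.16551954e-04 -2.76528595e-04] [-0.02414371 -0.55500702  0.44093803] 2.275
yel [243.1 156.5] 838 ray [ 0.4744 -0.0788  0.085 ] depth [ 0.4744 -0.0791  0.0825] 0.3733
yel [243.9 205.2] 769 ray [ 0.4879 -0.1261  0.085 ] depth [ 0.488  -0.1266  0.0825] 0.3733
yel [292.5 248.6] 697 ray [ 0.5498 -0.159   0.085 ] depth [ 0.5501 -0.1587  0.0831] 0.3733
yel [338.  248.8] 676 ray [ 0.596  -0.1463  0.085 ] depth [ 0.5966 -0.1467  0.0826] 0.3733
red [242.4 102.9] 939 ray [ 0.4609 -0.0314  0.085 ] depth [ 0.461  -0.0314  0.0825] 0.3733
tan [318.4 182.6] 2803 ray [ 0.5447 -0.0788  0.112 ] depth [ 0.5449 -0.0789  0.111 ] 0.3733
```

View pics/w1.png

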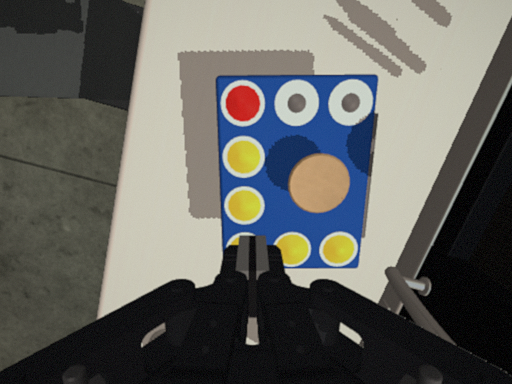

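The wrist view shows red stud 1 at (242,103), yellow 2 at (243,156), 3 at (244,205), 5 at (292,249), 6 at (338,249) and the cup at (318,183). The fingers cover stud 4. The handle top is at (395,272), so I'll check gripper clearance to it from depth.

Run:
```python
from h import *
s=manip.sense(); c=cams.capture('wrist'); T=np.array(c['hand_eye'])
Rt=R.from_quat(s['tool_rot']).as_matrix()
v,u=np.mgrid[0:384,0:512].reshape(2,-1); p=pts(c,u,v,T[:3,:3],T[:3,3]); ok=c['depth'][v,u]>0
g=p[ok&(np.abs(p[:,0])<.07)&(np.abs(p[:,1])<.12)&(p[:,2]<0.01)]
for z in np.arange(-.16,.01,.015):
    k=g[(g[:,2]>=z)&(g[:,2]<z+.015)]
    if len(k): print('tool z %.3f'%z,'x',k[:,0].min().round(3),k[:,0].max().round(3),'y',k[:,1].min().round(3),k[:,1].max().round(3),len(k))
for a,b in [(390,272),(395,280),(400,285),(410,300),(420,315),(425,287),(430,330),(440,345)]:
    q=p[b*512+a]; print('handle',a,b,(Rt@q+s['position']).round(3),c['image'][b,a])
for n,x,y in [('S1',.461,-.031),('S4',.5016,-.1752),('S6',.598,-.148),('bar',.665,-.173)]:
    print(n,(Rt.T@(np.array([x,y,.1])-s['position']))[:2].round(4))
```

```text
tool z -0.130 x 0.007 0.021 y -0.061 0.062 8785
tool z -0.115 x -0.009 0.018 y -0.06 0.06 15061
tool z -0.100 x -0.01 0.017 y -0.048 0.048 8818
tool z -0.085 x -0.012 0.014 y -0.035 0.036 3332
tool z -0.070 x -0.012 0.011 y -0.013 0.014 1192
tool z -0.055 x 0.006 0.011 y -0.013 0.014 831
tool z -0.040 x 0.006 0.011 y -0.011 0.012 121
handle 390 272 [ 0.667 -0.163  0.074] [76 71 67]
handle 395 280 [ 0.666 -0.163  0.09 ] [72 67 61]
handle 400 285 [ 0.665 -0.162  0.101] [77 73 69]
handle 410 300 [ 0.663 -0.162  0.127] [76 70 65]
handle 420 315 [ 0.661 -0.163  0.148] [77 72 67]
handle 425 287 [ 0.706 -0.166  0.082] [82 76 74]
handle 430 330 [ 0.659 -0.163  0.167] [82 75 71]
handle 440 345 [ 0.534 -0.076  0.308] [16 15 15]
S1 [ 0.0749 -0.0084]
S4 [-0.0749 -0.0078]
S6 [-0.0745  0.0924]
bar [-0.1164  0.1502]
```

Request:
{"fn": "arm_command", "kwargs": {
  "deltas": [
    {"slide": [0.95, -0.1, 0], "delta_rot": [0, 0, 0], "fingers": 1},
    {"slide": [0.92, -0.12, 0.5], "delta_rot": [0, 0, 0], "fingers": 1},
    {"slide": [0, 0, 1], "delta_rot": [0, 0, 0], "fingers": 1},
    {"slide": [0, 0, 0.75], "delta_rot": [0, 0, 0], "fingers": 1},
    {"slide": [0, 0, 0], "delta_rot": [0, 0, 0], "fingers": 1}
  ]
}}

```text
time_s: 3.0
position: [0.4586, -0.031, 0.1066]
tool_rot: [0.606, 0.796, -0.001, -0.002]
wrist_force: [-0.0, 0.1, 0.9]
gripper_width: 0.005
```

```bash
python3 -c "
from h import *
s=manip.sense(); print(s['joint_positions'].round(3), s['wrist_force'])"
```

```text
[-0.179 -0.188  1.972 -0.     1.363 -0.449] [-0.02433031  0.11373849  0.87403676]
```

Request:
{"fn": "arm_command", "kwargs": {
  "deltas": [
    {"slide": [0, 0, 0], "delta_rot": [0, 0, -1], "fingers": 1},
    {"slide": [0, 0, 0], "delta_rot": [0, 0, -1], "fingers": 1},
    {"slide": [0, 0, 0], "delta_rot": [0, 0, -1], "fingers": 1},
    {"slide": [0, 0, 0], "delta_rot": [0, 0, -1], "fingers": 1},
    {"slide": [0, 0, 0], "delta_rot": [0, 0, -1], "fingers": 1}
  ]
}}

```text
time_s: 3.62
position: [0.4622, -0.0316, 0.1112]
tool_rot: [0.377, 0.926, 0.0, 0.001]
wrist_force: [-0.2, 0.3, 0.5]
gripper_width: 0.002
```

```bash
python3 -c "
from h import *
s=manip.sense(); print(s['joint_positions'].round(3), s['wrist_force'])"
```

```text
[-0.179 -0.191  1.965 -0.     1.365 -0.976] [-0.22192129  0.32095441  0.52979033]
```

Request:
{"fn": "arm_command", "kwargs": {
  "deltas": [
    {"slide": [0, 0, 0], "delta_rot": [0, 0, -1], "fingers": 1},
    {"slide": [0, 0, 0], "delta_rot": [0, 0, -1], "fingers": 1},
    {"slide": [0, 0, 0], "delta_rot": [0, 0, -1], "fingers": 1},
    {"slide": [0, 0, 0], "delta_rot": [0, 0, -1], "fingers": 1},
    {"slide": [0, 0, 0], "delta_rot": [0, 0, -1], "fingers": 1}
  ]
}}

```text
time_s: 4.25
position: [0.4622, -0.0316, 0.1112]
tool_rot: [0.125, 0.992, -0.0, 0.001]
wrist_force: [-0.0, -0.9, 0.2]
gripper_width: 0.002
```

Request:
{"fn": "arm_command", "kwargs": {
  "deltas": [
    {"slide": [0, 0, 0], "delta_rot": [0, 0, -1], "fingers": 1},
    {"slide": [0, 0, 0], "delta_rot": [0, 0, -1], "fingers": 1},
    {"slide": [0, 0, 0], "delta_rot": [0, 0, -1], "fingers": 1},
    {"slide": [0, 0, 0], "delta_rot": [0, 0, -1], "fingers": 1},
    {"slide": [0, 0, 0], "delta_rot": [0, 0, -1], "fingers": 1}
  ]
}}

```text
time_s: 4.88
position: [0.4622, -0.0316, 0.1112]
tool_rot: [-0.136, 0.991, -0.0, 0.001]
wrist_force: [0.1, -0.7, 0.4]
gripper_width: -0.003
```

Request:
{"fn": "arm_command", "kwargs": {
  "deltas": [
    {"slide": [0, 0, 0.2], "delta_rot": [0, 0, 0], "fingers": 1},
    {"slide": [0, 0, 0], "delta_rot": [0, 0, 0], "fingers": 1}
  ]
}}

```text
time_s: 5.12
position: [0.4609, -0.031, 0.101]
tool_rot: [-0.134, 0.991, 0.0, -0.0]
wrist_force: [-0.0, -0.4, 0.5]
gripper_width: -0.004
```

Run:
```python
from h import *
s=manip.sense(); print(s['position'].round(4),s['tool_rot'].round(3),s['joint_positions'].round(2),s['wrist_force'].round(1))
q=R.from_quat(s['tool_rot']).as_matrix(); print(np.degrees(np.arctan2(q[1,0],q[0,0])).round(2), q[:,2].round(4))
c=cams.capture('wrist'); cv2.imwrite('pics/w2.png',c['image'][:,:,::-1])
c=cams.capture('side'); cv2.imwrite('pics/s2.png',cv2.resize(c['image'][100:250,180:340,::-1],None,fx=4,fy=4,interpolation=cv2.INTER_CUBIC))
```

```text
[ 0.4609 -0.031   0.101 ] [-0.134  0.991  0.    -0.   ] [-0.18 -0.18  1.98 -0.    1.35 -2.02] [-0.  -0.4  0.5]
-164.62 [-3.e-04  0.e+00 -1.e+00]
```

View pics/s2.png

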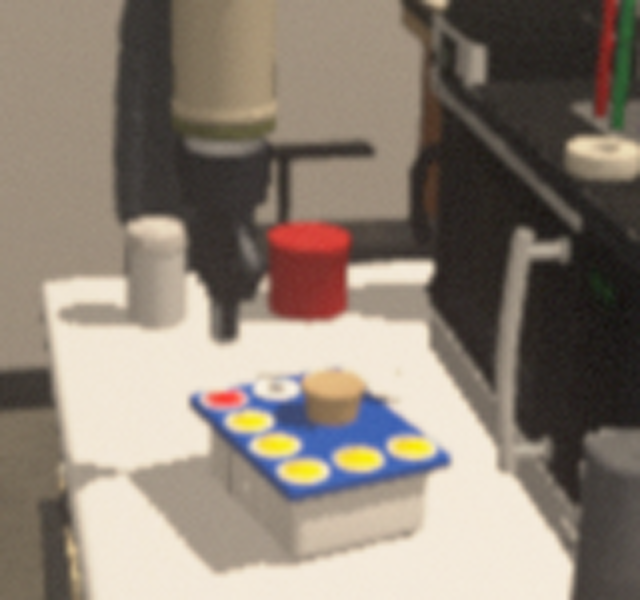

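The crop shows the gripper above the red stud, but the fingertip at crop (225,335) looks higher than the reported TCP height. I'll check by projecting the TCP into both cameras.

Run:
```python
from h import *
s=manip.sense(); P=s['position']
c=cams.capture('side'); K=np.array(c['intrinsics'],float)
for dz in (0,.02,.04):
    uv=cv2.projectPoints((P+[0,0,dz])[None],np.array(c['rvec'],float),np.array(c['tvec'],float),K,None)[0].ravel(); print('side tcp +%.2f'%dz,uv.round(1),'crop',((uv-[180,100])*4).round(0))
Rc,tc=world(c); v,u=np.mgrid[170:200,228:246].reshape(2,-1); p=pts(c,u,v,Rc,tc); dark=c['image'][v,u].max(1)<95
q=p[dark&(abs(p[:,1]+.03)<.08)&(abs(p[:,0]-.46)<.06)]; k=q[np.argsort(q[:,2])[:8]]; print('lowest dark',k.round(3))
w=cams.capture('wrist'); T=np.array(w['hand_eye']); v,u=np.mgrid[0:384,0:512].reshape(2,-1); g=pts(w,u,v,T[:3,:3],T[:3,3])
m=(abs(g[:,1])<.02)&(abs(g[:,0])<.02)&(g[:,2]<.012)&(w['depth'][v,u]>0); i=np.where(m)[0]; i=i[np.argsort(-g[i,2])[:6]]; print('wrist lowest finger (tool)',np.c_[u[i],v[i],g[i].round(3)])
K=np.array(w['intrinsics']); x=T[:3,:3].T@(-T[:3,3]); print('tcp px in wrist',(K@x/x[2])[:2].round(1))
```

```text
side tcp +0.00 [235.5 193.5] crop [222. 374.]
side tcp +0.02 [235.5 188.1] crop [222. 352.]
side tcp +0.04 [235.5 182.7] crop [222. 331.]
lowest dark [[ 0.465 -0.039  0.143]
 [ 0.468 -0.041  0.144]
 [ 0.458 -0.041  0.144]
 [ 0.461 -0.043  0.145]
 [ 0.465 -0.038  0.146]
 [ 0.458 -0.042  0.148]
 [ 0.468 -0.044  0.149]
 [ 0.46  -0.046  0.15 ]]
wrist lowest finger (tool) [[ 2.57e+02  2.36e+02  1.00e-02  2.00e-03 -3.60e-02]
 [ 2.59e+02  2.36e+02  1.00e-02  3.00e-03 -3.60e-02]
 [ 2.43e+02  2.36e+02  1.00e-02 -5.00e-03 -3.60e-02]
 [ 2.63e+02  2.36e+02  1.10e-02  5.00e-03 -3.60e-02]
 [ 2.53e+02  2.36e+02  1.10e-02  0.00e+00 -3.60e-02]
 [ 2.54e+02  2.36e+02  1.10e-02  1.00e-03 -3.60e-02]]
tcp px in wrist [252.5 227.1]
```

View pics/w2.png

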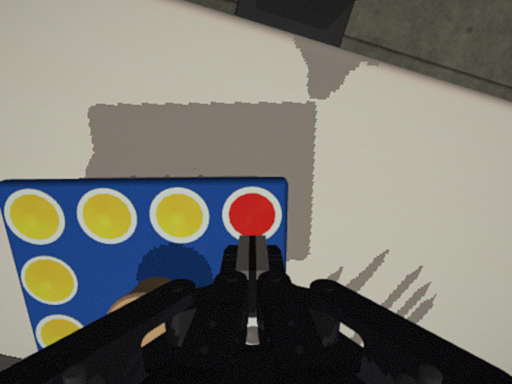

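Request:
{"fn": "arm_command", "kwargs": {
  "deltas": [
    {"slide": [0, 0, 0.1], "delta_rot": [0, 0, 0], "fingers": 1},
    {"slide": [0, 0, 0.1], "delta_rot": [0, 0, 0], "fingers": 1},
    {"slide": [0, 0, 0.07], "delta_rot": [0, 0, 0], "fingers": 1},
    {"slide": [0, 0, 0], "delta_rot": [0, 0, 0], "fingers": 1}
  ]
}}

```text
time_s: 5.82
position: [0.4608, -0.0306, 0.0897]
tool_rot: [-0.135, 0.991, 0.0, -0.0]
wrist_force: [-0.7, -0.3, -0.2]
gripper_width: 0.002
```

Request:
{"fn": "arm_command", "kwargs": {
  "deltas": [
    {"slide": [0, 0, 0.05], "delta_rot": [0, 0, 0], "fingers": 1},
    {"slide": [0, 0, 0.05], "delta_rot": [0, 0, 0], "fingers": 1},
    {"slide": [0, 0, 0.0], "delta_rot": [0, 0, 0], "fingers": 1}
  ]
}}

```text
time_s: 6.2
position: [0.461, -0.0306, 0.086]
tool_rot: [-0.135, 0.991, 0.0, -0.0]
wrist_force: [0.4, -0.5, 0.4]
gripper_width: -0.004
```

Request:
{"fn": "arm_command", "kwargs": {
  "deltas": [
    {"slide": [0, 0, 0.03], "delta_rot": [0, 0, 0], "fingers": 1},
    {"slide": [0, 0, 0.03], "delta_rot": [0, 0, 0], "fingers": 1},
    {"slide": [0, 0, 0.0], "delta_rot": [0, 0, 0], "fingers": 1}
  ]
}}

```text
time_s: 6.58
position: [0.461, -0.0307, 0.0837]
tool_rot: [-0.135, 0.991, 0.0, -0.0]
wrist_force: [0.6, 0.4, -0.1]
gripper_width: -0.002
```

Run:
```python
from h import *
s=manip.sense(); print(s['position'].round(4),s['wrist_force'].round(2),s['moment'].round(3))
c=cams.capture('side'); Rc,tc=world(c); K=np.array(c['intrinsics'],float)
v,u=np.mgrid[165:215,225:250].reshape(2,-1); p=pts(c,u,v,Rc,tc)
for vv in range(172,206,2): 
    k=vv*0+ (vv-165)*25+10; print(vv,p[k].round(3),c['image'][vv,235])
cv2.imwrite('pics/s3.png',cv2.resize(c['image'][150:225,205:305,::-1],None,fx=7,fy=7,interpolation=cv2.INTER_CUBIC))
```

```text
[ 0.461  -0.0307  0.0837] [ 0.59  0.45 -0.15] [ 0.032  0.028 -0.001]
172 [ 0.457 -0.05   0.187] [60 52 50]
174 [ 0.457 -0.044  0.178] [60 52 51]
176 [ 0.457 -0.048  0.172] [58 53 49]
178 [ 0.456 -0.052  0.167] [60 54 50]
180 [ 0.454 -0.064  0.165] [65 58 56]
182 [ 0.457 -0.043  0.149] [83 80 72]
184 [ 0.457 -0.045  0.143] [85 76 72]
186 [ 0.458 -0.041  0.133] [86 80 74]
188 [ 0.457 -0.048  0.129] [90 82 78]
190 [ 0.457 -0.043  0.12 ] [173 160 146]
192 [ 0.495  0.212 -0.001] [240 229 213]
194 [ 0.493  0.193 -0.002] [242 232 216]
196 [0.489 0.169 0.   ] [243 229 213]
198 [ 0.46  -0.027  0.082] [243 115 102]
200 [ 0.458 -0.043  0.082] [245  89  81]
202 [ 0.457 -0.048  0.077] [172 149 178]
204 [ 0.455 -0.059  0.075] [ 99 120 181]
```

View pics/s3.png

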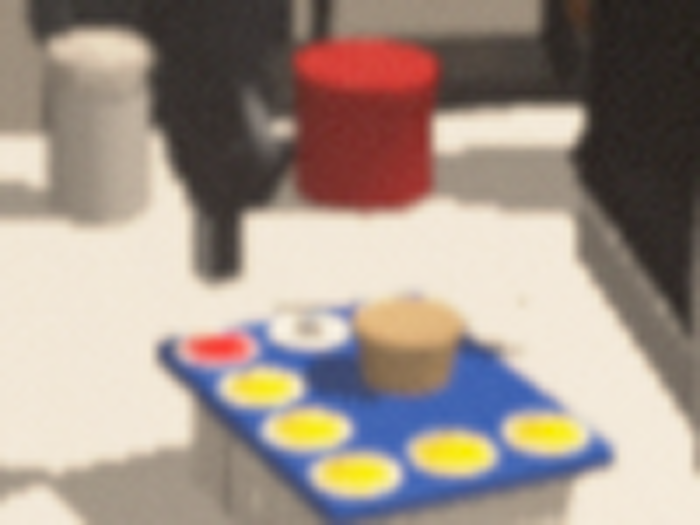

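The crop shows the fingertip at (218,275), still well above the red stud at (218,348). With the reported TCP at 0.084 there is no force. The side and wrist depth both put the real tip about 37 mm behind the reported TCP. I'll go down by feel, expecting contact at TCP z of about 0.05.

Request:
{"fn": "arm_command", "kwargs": {
  "deltas": [
    {"slide": [0, 0, 0.15], "delta_rot": [0, 0, 0], "fingers": 1},
    {"slide": [0, 0, 0.15], "delta_rot": [0, 0, 0], "fingers": 1},
    {"slide": [0, 0, 0.15], "delta_rot": [0, 0, 0], "fingers": 1},
    {"slide": [0, 0, 0.1], "delta_rot": [0, 0, 0], "fingers": 1},
    {"slide": [0, 0, 0], "delta_rot": [0, 0, 0], "fingers": 1}
  ]
}}

```text
time_s: 7.25
position: [0.4607, -0.0306, 0.0612]
tool_rot: [-0.135, 0.991, 0.0, -0.0]
wrist_force: [0.3, -0.3, -0.3]
gripper_width: 0.001
```

Request:
{"fn": "arm_command", "kwargs": {
  "deltas": [
    {"slide": [0, 0, 0.05], "delta_rot": [0, 0, 0], "fingers": 1},
    {"slide": [0, 0, 0.05], "delta_rot": [0, 0, 0], "fingers": 1},
    {"slide": [0, 0, 0.05], "delta_rot": [0, 0, 0], "fingers": 1},
    {"slide": [0, 0, 0], "delta_rot": [0, 0, 0], "fingers": 1}
  ]
}}

```text
time_s: 7.75
position: [0.4609, -0.0307, 0.0556]
tool_rot: [-0.135, 0.991, 0.0, -0.0]
wrist_force: [-0.7, 0.3, -0.3]
gripper_width: 0.002
```

Request:
{"fn": "arm_command", "kwargs": {
  "deltas": [
    {"slide": [0, 0, 0.04], "delta_rot": [0, 0, 0], "fingers": 1},
    {"slide": [0, 0, 0.04], "delta_rot": [0, 0, 0], "fingers": 1},
    {"slide": [0, 0, 0], "delta_rot": [0, 0, 0], "fingers": 1}
  ]
}}

```text
time_s: 8.12
position: [0.4612, -0.0307, 0.0526]
tool_rot: [-0.135, 0.991, -0.0, 0.0]
wrist_force: [0.3, 0.3, -0.2]
gripper_width: -0.001
```

```bash
cat > tip.py <<'E'
from h import *
s=manip.sense(); print(s['position'].round(4),s['wrist_force'].round(2),round(s['time_s'],2))
w=cams.capture('wrist'); T=np.array(w['hand_eye']); v,u=np.mgrid[225:250,240:264].reshape(2,-1); g=pts(w,u,v,T[:3,:3],T[:3,3])
d=w['depth'][225:250,252]; print('col252 tool z',g[:,2].reshape(25,24)[::2,12].round(3), 'x',g[:,0].reshape(25,24)[::2,12].round(3))
c=cams.capture('side'); Rc,tc=world(c); v,u=np.mgrid[180:215,231:240].reshape(2,-1); p=pts(c,u,v,Rc,tc); dk=(c['image'][v,u].max(1)<110)&(p[:,2]>.084); q=p[dk]; print('side tip', q[np.argsort(q[:,2])[:5]].round(3))
E
python3 tip.py
```

```text
[ 0.4612 -0.0307  0.0526] [ 0.31  0.32 -0.19] 8.12
col252 tool z [-0.028 -0.029 -0.029 -0.03  -0.03  -0.031 -0.039 -0.039 -0.043 -0.044
 -0.047 -0.05  -0.051] x [0.013 0.012 0.011 0.01  0.009 0.009 0.011 0.01  0.011 0.01  0.011 0.011
 0.011]
side tip [[ 0.465 -0.041  0.092]
 [ 0.461 -0.043  0.093]
 [ 0.457 -0.043  0.094]
 [ 0.468 -0.041  0.096]
 [ 0.465 -0.041  0.096]]
```

Request:
{"fn": "arm_command", "kwargs": {
  "deltas": [
    {"slide": [0, 0, 0.04], "delta_rot": [0, 0, 0], "fingers": 1},
    {"slide": [0, 0, 0.04], "delta_rot": [0, 0, 0], "fingers": 1},
    {"slide": [0, 0, 0], "delta_rot": [0, 0, 0], "fingers": 1}
  ]
}}

```text
time_s: 8.6
position: [0.4612, -0.0307, 0.0499]
tool_rot: [-0.135, 0.991, -0.0, 0.0]
wrist_force: [-2.4, 0.7, 7.2]
gripper_width: 0.002
```

Request:
{"fn": "arm_command", "kwargs": {
  "deltas": [
    {"slide": [0, 0, 0.025], "delta_rot": [0, 0, 0], "fingers": 1},
    {"slide": [0, 0, 0], "delta_rot": [0, 0, 0], "fingers": 1}
  ]
}}

```text
time_s: 8.85
position: [0.4613, -0.0307, 0.0497]
tool_rot: [-0.135, 0.991, -0.0, 0.0]
wrist_force: [-7.3, 0.3, 15.0]
gripper_width: 0.003
```

Request:
{"fn": "arm_command", "kwargs": {
  "deltas": [
    {"slide": [0, 0, 0.025], "delta_rot": [0, 0, 0], "fingers": 1},
    {"slide": [0, 0, 0], "delta_rot": [0, 0, 0], "fingers": 1}
  ]
}}

```text
time_s: 9.1
position: [0.4614, -0.0308, 0.0495]
tool_rot: [-0.135, 0.991, -0.0, 0.0]
wrist_force: [-12.0, 2.2, 23.4]
gripper_width: -0.004
```

Request:
{"fn": "arm_command", "kwargs": {
  "deltas": [
    {"slide": [0, 0, -0.07], "delta_rot": [0, 0, 0], "fingers": 1},
    {"slide": [0, 0, 0], "delta_rot": [0, 0, 0], "fingers": 1}
  ]
}}

```text
time_s: 9.35
position: [0.4613, -0.0307, 0.0502]
tool_rot: [-0.135, 0.991, -0.0, 0.0]
wrist_force: [0.1, -0.1, -0.3]
gripper_width: 0.001
```

```bash
python3 tip.py
python3 - <<'E'
from h import *
s=manip.sense(); print(s['moment'].round(3))
a=cams.capture('wrist')['image'][130:300,130:380,::-1]; b=cams.capture('side')['image'][160:230,200:300,::-1]
a=cv2.resize(a,(500,340)); b=cv2.resize(b,(500,350),interpolation=cv2.INTER_CUBIC)
cv2.imwrite('pics/m4.png',np.vstack([a,b])[:600])
E
```

```text
[ 0.4613 -0.0307  0.0502] [ 0.1  -0.08 -0.32] 9.35
col252 tool z [-0.03  -0.029 -0.03  -0.029 -0.03  -0.03  -0.037 -0.04  -0.042 -0.044
 -0.047 -0.05  -0.052] x [0.014 0.012 0.012 0.01  0.009 0.008 0.01  0.011 0.011 0.011 0.011 0.012
 0.011]
side tip [[ 0.457 -0.043  0.09 ]
 [ 0.461 -0.045  0.09 ]
 [ 0.458 -0.039  0.092]
 [ 0.468 -0.043  0.093]
 [ 0.464 -0.042  0.093]]
[-0.002 -0.014 -0.007]
```

View pics/m4.png

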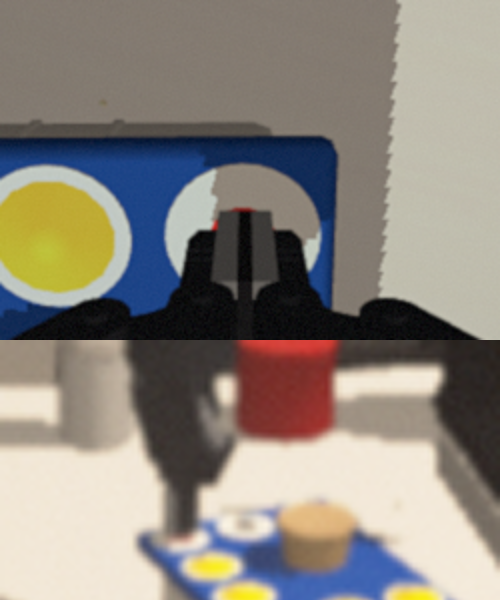

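The picture shows the fingertip sitting on the red stud. The hard stop at TCP z of about 0.050, together with the stud's depth dropping, says stud 1 is home. Next I'll ride along the row just under that height.

Request:
{"fn": "arm_command", "kwargs": {
  "deltas": [
    {"slide": [0, 0, 0.015], "delta_rot": [0, 0, 0], "fingers": 1},
    {"slide": [0, -0.2, 0], "delta_rot": [0, 0, 0], "fingers": 1},
    {"slide": [0, -0.2, 0], "delta_rot": [0, 0, 0], "fingers": 1},
    {"slide": [0, -0.2, 0], "delta_rot": [0, 0, 0], "fingers": 1}
  ]
}}

```text
time_s: 10.05
position: [0.4673, -0.0542, 0.0492]
tool_rot: [-0.135, 0.991, 0.0, -0.0]
wrist_force: [0.4, 0.6, -0.7]
gripper_width: -0.0
```

Request:
{"fn": "arm_command", "kwargs": {
  "deltas": [
    {"slide": [0, -0.2, 0], "delta_rot": [0, 0, 0], "fingers": 1},
    {"slide": [0, -0.2, 0], "delta_rot": [0, 0, 0], "fingers": 1},
    {"slide": [0, -0.2, 0], "delta_rot": [0, 0, 0], "fingers": 1}
  ]
}}

```text
time_s: 10.42
position: [0.4744, -0.0771, 0.05]
tool_rot: [-0.135, 0.991, 0.0, 0.0]
wrist_force: [-1.2, 2.1, 4.0]
gripper_width: 0.003
```

Request:
{"fn": "arm_command", "kwargs": {
  "deltas": [
    {"slide": [0, -0.2, 0.01], "delta_rot": [0, 0, 0], "fingers": 1},
    {"slide": [0, -0.2, 0], "delta_rot": [0, 0, 0], "fingers": 1},
    {"slide": [0, -0.2, 0], "delta_rot": [0, 0, 0], "fingers": 1}
  ]
}}

```text
time_s: 10.8
position: [0.4804, -0.1008, 0.049]
tool_rot: [-0.135, 0.991, -0.0, -0.0]
wrist_force: [0.3, -0.3, 0.0]
gripper_width: -0.002
```

```bash
cat > chk.py <<'E'
from h import *
s=manip.sense(); print(s['position'].round(4),s['wrist_force'].round(2))
c=cams.capture('wrist'); im=c['image']; T=np.array(c['hand_eye']); Rt=R.from_quat(s['tool_rot']).as_matrix(); Rc=Rt@T[:3,:3]; tc=Rt@T[:3,3]+s['position']
H,S,V=[cv2.cvtColor(im,cv2.COLOR_RGB2HSV)[...,i].astype(int) for i in range(3)]
for nm,m in (('yel',(H>20)&(H<36)&(S>90)&(V>70)),('red',((H<8)|(H>172))&(S>120)&(V>70)),('tan',(H>8)&(H<20)&(S>60))):
    n,l,st,ce=cv2.connectedComponentsWithStats(m.astype(np.uint8))
    for i in range(1,n):
        if st[i,4]<250: continue
        v,u=np.where(l==i); p=pts(c,u,v,Rc,tc); r=np.hypot(*(p[:,:2]-np.median(p[:,:2],0)).T); print(nm,ce[i].round(0),st[i,4],np.median(p,0).round(4),'ctr z',np.median(p[r<.006,2]).round(4))
E
python3 chk.py
```

```text
[ 0.4804 -0.1008  0.049 ] [ 0.32 -0.31  0.02]
yel [104. 251.] 2835 [ 0.4994 -0.1748  0.0825] ctr z 0.085
yel [197. 250.] 2682 [ 0.4857 -0.1285  0.0827] ctr z 0.085
yel [295. 250.] 733 [ 0.4732 -0.0801  0.0815] ctr z 0.0818
yel [102. 312.] 312 [ 0.5387 -0.1721  0.0811] ctr z 0.0813
red [390. 250.] 730 [ 0.4601 -0.0327  0.0814] ctr z 0.0818
```

Request:
{"fn": "arm_command", "kwargs": {
  "deltas": [
    {"slide": [0, -0.2, 0], "delta_rot": [0, 0, 0], "fingers": 1},
    {"slide": [0, -0.2, 0], "delta_rot": [0, 0, 0], "fingers": 1},
    {"slide": [0.03, -0.25, 0], "delta_rot": [0, 0, 0], "fingers": 1}
  ]
}}

```text
time_s: 11.22
position: [0.4869, -0.1251, 0.0499]
tool_rot: [-0.135, 0.991, 0.001, 0.001]
wrist_force: [0.3, 3.7, 6.3]
gripper_width: 0.003
```

Request:
{"fn": "arm_command", "kwargs": {
  "deltas": [
    {"slide": [0, -0.25, 0], "delta_rot": [0, 0, 0], "fingers": 1},
    {"slide": [0, -0.25, 0], "delta_rot": [0, 0, 0], "fingers": 1},
    {"slide": [0, -0.25, 0], "delta_rot": [0, 0, 0], "fingers": 1}
  ]
}}

```text
time_s: 11.6
position: [0.4943, -0.1552, 0.049]
tool_rot: [-0.135, 0.991, -0.0, -0.0]
wrist_force: [0.1, 0.6, -0.7]
gripper_width: -0.004
```

Request:
{"fn": "arm_command", "kwargs": {
  "deltas": [
    {"slide": [0, -0.25, 0], "delta_rot": [0, 0, 0], "fingers": 1},
    {"slide": [0, -0.22, 0], "delta_rot": [0, 0, 0], "fingers": 1}
  ]
}}

```text
time_s: 11.85
position: [0.4996, -0.1721, 0.0498]
tool_rot: [-0.135, 0.991, 0.001, 0.0]
wrist_force: [-1.5, 6.3, 9.4]
gripper_width: 0.001
```

```bash
python3 chk.py
```

```text
[ 0.4996 -0.1721  0.0498] [-1.46  6.31  9.43]
yel [339. 251.] 734 [ 0.4876 -0.1286  0.0814] ctr z 0.0819
yel [434. 250.] 742 [ 0.4739 -0.081   0.0814] ctr z 0.0819
yel [252. 331.] 313 [ 0.545  -0.1598  0.0852] ctr z 0.085
```

Request:
{"fn": "arm_command", "kwargs": {
  "deltas": [
    {"slide": [0, -0.06, 0], "delta_rot": [0, 0, 0], "fingers": 1},
    {"slide": [-0.15, 0, 0], "delta_rot": [0, 0, 0], "fingers": 1},
    {"slide": [-0.2, 0, 0], "delta_rot": [0, 0, 0], "fingers": 1},
    {"slide": [-0.2, 0, 0], "delta_rot": [0, 0, 0], "fingers": 1},
    {"slide": [-0.2, 0, 0], "delta_rot": [0, 0, 0], "fingers": 1}
  ]
}}

```text
time_s: 12.52
position: [0.529, -0.1667, 0.0489]
tool_rot: [-0.135, 0.991, 0.0, -0.0]
wrist_force: [-2.5, 0.1, 2.0]
gripper_width: -0.003
```

Request:
{"fn": "arm_command", "kwargs": {
  "deltas": [
    {"slide": [-0.2, 0, 0], "delta_rot": [0, 0, 0], "fingers": 1},
    {"slide": [-0.2, 0, 0], "delta_rot": [0, 0, 0], "fingers": 1}
  ]
}}

```text
time_s: 12.78
position: [0.5439, -0.1629, 0.0498]
tool_rot: [-0.135, 0.991, -0.0, -0.001]
wrist_force: [-5.9, -0.3, 9.3]
gripper_width: 0.002
```

```bash
python3 chk.py
```

```text
[ 0.5439 -0.1629  0.0498] [-5.91 -0.29  9.25]
yel [456. 166.] 963 [ 0.4742 -0.0809  0.0814] ctr z 0.0818
yel [250. 167.] 966 [ 0.5015 -0.1761  0.0814] ctr z 0.0819
yel [353. 167.] 962 [ 0.4879 -0.1285  0.0814] ctr z 0.0818
yel [252. 332.] 322 [ 0.5904 -0.1503  0.0846] ctr z 0.0838
tan [429. 300.] 7347 [ 0.5326 -0.0852  0.1107] ctr z 0.1108
```

Request:
{"fn": "arm_command", "kwargs": {
  "deltas": [
    {"slide": [-0.15, 0, 0], "delta_rot": [0, 0, 0], "fingers": 1},
    {"slide": [-0.2, 0, 0], "delta_rot": [0, 0, 0], "fingers": 1},
    {"slide": [-0.2, 0, 0], "delta_rot": [0, 0, 0], "fingers": 1},
    {"slide": [-0.2, 0, 0], "delta_rot": [0, 0, 0], "fingers": 1}
  ]
}}

```text
time_s: 13.32
position: [0.5737, -0.154, 0.0489]
tool_rot: [-0.135, 0.991, 0.0, 0.0]
wrist_force: [0.4, -0.5, -0.5]
gripper_width: -0.001
```

```bash
python3 chk.py
python3 - <<'E'
from h import *
c=cams.capture('side'); cv2.imwrite('pics/s5.png',cv2.resize(c['image'][110:240,210:350,::-1],None,fx=4,fy=4,interpolation=cv2.INTER_CUBIC))
E
```

```text
[ 0.5737 -0.154   0.0489] [ 0.43 -0.46 -0.49]
yel [470.  99.] 1180 [ 0.4746 -0.0808  0.0813] ctr z 0.0817
yel [249. 100.] 1173 [ 0.5018 -0.176   0.0814] ctr z 0.0819
yel [359.  99.] 1185 [ 0.4882 -0.1284  0.0813] ctr z 0.0818
yel [250. 205.] 881 [ 0.5494 -0.1624  0.0814] ctr z 0.0818
tan [434. 259.] 13537 [ 0.5422 -0.0844  0.1108] ctr z 0.1108
```

View pics/s5.png

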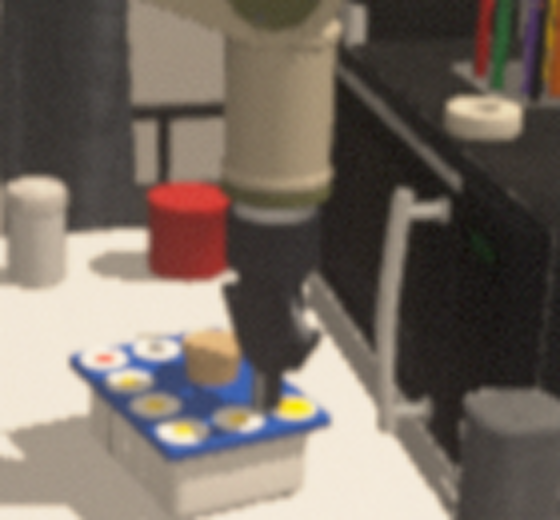

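The view shows the gripper between studs 5 and 6. Studs 1–5 are sunk in their collars, only stud 6 at (296,408) still stands up, and there is about 50 mm to the handle bar at x≈382.

Request:
{"fn": "arm_command", "kwargs": {
  "deltas": [
    {"slide": [-0.2, 0, 0], "delta_rot": [0, 0, 0], "fingers": 1},
    {"slide": [-0.2, 0, 0], "delta_rot": [0, 0, 0], "fingers": 1},
    {"slide": [-0.19, 0, 0], "delta_rot": [0, 0, 0], "fingers": 1},
    {"slide": [0, 0, 0], "delta_rot": [0, 0, 0], "fingers": 1}
  ]
}}

```text
time_s: 13.92
position: [0.5974, -0.1481, 0.05]
tool_rot: [-0.135, 0.991, -0.0, 0.001]
wrist_force: [0.8, -0.0, 4.2]
gripper_width: -0.001
```

Request:
{"fn": "arm_command", "kwargs": {
  "deltas": [
    {"slide": [0, 0, 0.01], "delta_rot": [0, 0, 0], "fingers": 1},
    {"slide": [0, 0, -0.3], "delta_rot": [0, 0, 0], "fingers": 1},
    {"slide": [0, 0, -0.8], "delta_rot": [0, 0, 0], "fingers": 1},
    {"slide": [0, 0, -1], "delta_rot": [0, 0, 0], "fingers": 1},
    {"slide": [0, 0, -1], "delta_rot": [0, 0, 0], "fingers": 1}
  ]
}}

```text
time_s: 14.55
position: [0.5954, -0.1479, 0.1741]
tool_rot: [-0.135, 0.991, 0.0, -0.0]
wrist_force: [0.3, -0.3, 0.5]
gripper_width: 0.001
```

Request:
{"fn": "arm_command", "kwargs": {
  "deltas": [
    {"slide": [0.7, 0, -0.6], "delta_rot": [0, 0, 0], "fingers": 1},
    {"slide": [1, 0, 0], "delta_rot": [0, 0, 0], "fingers": 1},
    {"slide": [1, 0, 0], "delta_rot": [0, 0, 0], "fingers": 1},
    {"slide": [0.5, 0, 0], "delta_rot": [0, 0, 0], "fingers": 1},
    {"slide": [0, 0, 0], "delta_rot": [0, 0, 0], "fingers": 1}
  ]
}}

```text
time_s: 15.18
position: [0.4717, -0.1827, 0.1973]
tool_rot: [-0.135, 0.991, -0.0, 0.0]
wrist_force: [0.7, -0.5, 0.3]
gripper_width: 0.003
```

```bash
python3 chk.py
python3 - <<'E'
from h import *
c=cams.capture('wrist'); cv2.imwrite('pics/w6.png',c['image'][:,:,::-1])
c=cams.capture('side'); cv2.imwrite('pics/s6.png',c['image'][:,:,::-1])
a=np.load('side.npy',allow_pickle=True).item()['image']; d=np.abs(a.astype(int)-c['image']).max(2)>60; d[:,:215]=0
n,l,st,ce=cv2.connectedComponentsWithStats(d.astype(np.uint8)); print([ (st[i].tolist()) for i in range(1,n) if st[i,4]>15])
E
```

```text
[ 0.4717 -0.1827  0.1973] [ 0.68 -0.52  0.27]
red [18. 48.] 3432 [ 0.413  -0.465   0.0085] ctr z 0.0086
red [60. 91.] 295 [ 0.4413 -0.3982  0.0397] ctr z 0.0397
tan [332. 272.] 1365 [ 0.5315 -0.0867  0.1108] ctr z 0.1109
[[228, 34, 27, 30, 632], [258, 56, 8, 6, 24], [242, 111, 20, 6, 80], [242, 118, 19, 18, 283], [243, 140, 18, 25, 199], [243, 167, 5, 7, 29], [231, 197, 10, 5, 36], [238, 203, 9, 5, 28], [244, 209, 10, 5, 40], [278, 210, 10, 4, 37], [264, 212, 11, 5, 45], [251, 215, 10, 5, 43]]
```

View pics/w6.png

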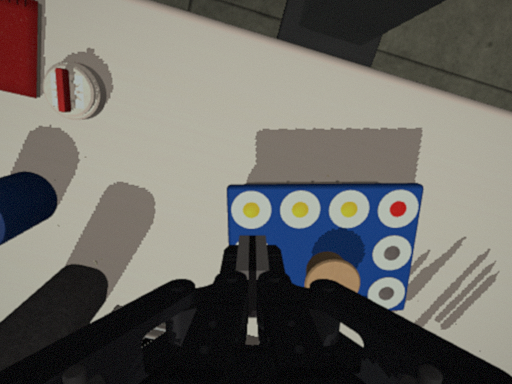

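The view shows studs 1–4 reduced to small centres at (397,209), (349,209), (300,209) and (251,210). The cup is standing at (332,275). Studs 5 and 6 are behind the gripper, so I'll back off further and check those.

Request:
{"fn": "arm_command", "kwargs": {
  "deltas": [
    {"slide": [1, 0, 0], "delta_rot": [0, 0, 0], "fingers": 1},
    {"slide": [0.8, 0, 0], "delta_rot": [0, 0, 0], "fingers": 1},
    {"slide": [0, 0, 0], "delta_rot": [0, 0, 0], "fingers": 1},
    {"slide": [0, 0, 0], "delta_rot": [0, 0, 0], "fingers": 1}
  ]
}}

```text
time_s: 15.82
position: [0.4041, -0.2015, 0.197]
tool_rot: [-0.135, 0.991, -0.0, 0.0]
wrist_force: [0.4, 0.3, -0.4]
gripper_width: 0.0
```

Run:
```python
from h import *
b=np.load('side.npy',allow_pickle=True).item(); c=cams.capture('side')
for k,c in (('before',b),('after',c)):
    Rc,tc=world(c)
    H,S,V=[cv2.cvtColor(c['image'],cv2.COLOR_RGB2HSV)[...,i].astype(int) for i in range(3)]
    for nm,m in (('stud',((H<8)|(H>172)|((H>20)&(H<36)))&(S>100)&(V>80)),('cup',(H>8)&(H<20)&(S>60)),('lid',(H>105)&(H<130)&(S>120))):
        z=np.zeros(m.shape,np.uint8); z[185:240,215:300]=m[185:240,215:300]
        n,l,st,ce=cv2.connectedComponentsWithStats(z)
        for i in range(1,n):
            if st[i,4]>(3 if nm=='stud' else 30):
                v,u=np.where(l==i); print(k,nm,ce[i].round(1),st[i,4],np.median(pts(c,u,v,Rc,tc),0).round(4))
s=manip.sense(); print(s['position'].round(3),s['wrist_force'].round(1),s['time_s'])
```

```text
before stud [235.6 199.3] 27 [ 0.4609 -0.0344  0.0808]
before stud [241.9 204.7] 27 [ 0.4749 -0.0829  0.08  ]
before stud [248.5 210.8] 35 [ 0.4883 -0.1308  0.0807]
before stud [282.7 211.4] 34 [ 0.5977 -0.1518  0.0801]
before stud [269.4 214.2] 41 [ 0.5512 -0.1657  0.0807]
before stud [255.2 217.2] 37 [ 0.502  -0.1802  0.0805]
before cup [262.8 198.4] 158 [ 0.544  -0.0944  0.1076]
before lid [266.9 207.2] 189 [ 0.561  -0.1079  0.0779]
before lid [270.7 218.6] 72 [ 0.5459 -0.1863  0.076 ]
after stud [242.  204.8] 4 [ 0.4756 -0.0795  0.0795]
after stud [248.5 210.7] 6 [ 0.4905 -0.1255  0.079 ]
after stud [282.5 211.3] 6 [ 0.5981 -0.1483  0.0791]
after stud [269.2 214.4] 5 [ 0.5503 -0.1645  0.0804]
after stud [255.5 217.3] 6 [ 0.5023 -0.1763  0.0803]
after cup [262.8 198.4] 158 [ 0.5435 -0.0944  0.1078]
after lid [266.8 207.2] 190 [ 0.5607 -0.1072  0.0779]
after lid [270.4 218.6] 74 [ 0.544  -0.1854  0.0761]
[ 0.404 -0.201  0.197] [-0.   0.2 -0.1] 15.875
```

All six studs look home: each shows the same small remaining patch of colour, stud 6 included. The box and cup are at the same pixels as at the start.

```bash
python3 -c "
from station import workorder; print(workorder.job_done())"
```

```text
the job is handed in; nothing more can be done
None
```

I pressed all six studs home in one pass, from the red stud round the corner to stud 6, with the gripper shut. It was handed in at about 16 s, with the arm clear of the box and nothing touching.

**Checks that passed:**
- **Studs 1–5:** wrist-camera depth after pressing put studs 2–5 level at 81.7–81.9 mm, and stud 1 read 81.8 mm after its press. Studs still up read about 85 mm.
- **Stud 6:** I had no wrist-camera depth for it. Its hard stop was at the same reported height as stud 2 (0.050 m), and in the side view it shows the same small patch of colour as studs 2–5.
- **Box and cup:** both sit within 0.3 pixel of where they started in the side view. A before/after comparison of that view's right-hand part, from the box to the handle, showed no changes except at the studs and where the arm moved.

**What disagreed:**
- **Fingertip position:** the real fingertips sit about 33–37 mm behind the reported tool point, though the task says that point is at their very end. I found this from two cameras and the lack of contact force, then went down by feel.
- **Force on stud 1:** the feeling-down press peaked at about 23 N before I backed off, with about 12 N sideways. The pass itself read about 4–9 N on top of the studs.
- **Side camera:** its stud positions were up to 8 mm off the wrist camera's in y when cast as rays, and about 3–5 mm off by depth. I used the wrist values.

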